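# Bolt down the sprung lid of the test box

### The job

Swing the open lid of the teal test box down onto its springs, press it down by the bolt's grip against the springs until the bolt lines up with its keeper, and slide the bolt fully home, so that its tip rests at the bottom of the keeper and holds the lid down. Feel for the keeper's opening and push gently, never ramming the bolt against the keeper, then let go; leave the other things on the bench as they are.

Things in the scene. Friction and masses are not known exactly. Their poses are not given: they have to be found in the camera images.
- case: Teal plastic test box screwed to the bench (fixed), 130 x 170 x 50 mm high. Origin: centre of its underside, on the bench. Its z is up, its x points from the lid's hinge to the lid's free edge, its y is the direction in which the bolt slides home. The hinge axis runs along y at x = -60, z = 54 mm.
- lid (a joint): Lid angle above flat (rad, 0 = flat on the box, grows as it opens). Teal plate 8 mm thick, 128 mm from hinge axis (at mid thickness) to free edge, case y = -85 to +75 mm. A stiff hinge keeps it open where left (0.4 to 0.7 at first). Below about 0.18 a sprung bar carries it; let go, it settles at 0.12 to 0.15. Level with the keeper it is at 0.02 to 0.11, held down by 7 to 14 N at the grip.
- lid_edge (a point): Middle of the lid's free edge, on its top face: 128 mm from the hinge axis, case y = 0, z along the lid's normal. The lid and its bolt weigh about 0.2 kg.
- bolt: Flat steel bolt on top of the lid, sliding along the case's y in two staples 20 mm above the lid face. Its square upright grip, 14 x 14 mm, rises 42 mm from the origin. Origin: in the bar under the grip, 105 mm from the hinge axis, 8 mm above the lid's top face; y to the tip, z along the grip. Starts at case y = -45 to -35 mm, can slide to +35; stays where left (2 N of friction).
- bolt_tip (a point): Centre of the flat end of the bolt, 90 mm along y from the bolt's origin. The bar is 12 mm wide and 9 mm high. With the lid resting on its springs the tip is too high and meets the keeper's face; with the lid flat it is at case z = 66 mm.
- keeper: Steel keeper frame fixed beside the box, 42 x 30 x 44 mm, at case x = 45, y = 85 to 91, z = 70.5 to 73.5 mm. Origin: centre of its mouth; y points in, z up; its bottom is 22 mm deep. In it a dark steel sleeve with the opening for the bolt (18 mm wide, 12 mm high: 1.5 mm play over and under the bolt) is jammed fast at an unknown height, up to 2.5 mm above or below the origin: find it by feel.
- ferrite: Black ferrite ring core, 36 mm across, 15 mm high, lying loose; origin under its centre.
- axle: Steel spool axle, 140 mm long along x, with two square collars of 22 mm, lying loose; origin under its middle.
- standoffs: Clear tray of white nylon standoffs, 90 x 130 x 28 mm, loose; origin under its centre.
- driver: Screwdriver lying along x, loose.
- half_shell: Small open teal shell, 70 x 100 x 30 mm, loose; origin under its centre.
- spool: Empty grey spool standing upright, 56 mm across, 36 mm high, loose; origin under its centre.
There are look-alikes about, which are no part of the job. What is meant by the case is not pink or white, and is the larger of those in its own colour.

How it is judged:
On the way, in this order (a step that is already met when the one before it is completed fails the run):
1. the lid is swung down onto its springs (value of joint lid below 0.2 rad), for 0.2 s.
2. the bolt's tip has entered the keeper's opening (x of bolt_tip in the frame of keeper between -0.005 and 0.005 m and z of bolt_tip in the frame of keeper between -0.005 and 0.005 m and y of bolt_tip in the frame of keeper above 0.004 m), for 0.1 s.
At the end, for the whole second after the job is handed in: The bolt's tip is inside the keeper's opening, at least 20.5 mm deep of its 22 mm (within 5 mm sideways and up or down of the keeper's origin), the bolt at rest (x of bolt_tip in the frame of keeper between -0.005 and 0.005 m and z of bolt_tip in the frame of keeper between -0.005 and 0.005 m and y of bolt_tip in the frame of keeper above 0.0205 m and linear speed of bolt below 0.01 m/s); the robot touches nothing.
It fails at once if the bolt is rammed or forced against the keeper with more than 20 N (contact force between bolt and keeper above 20 N).
It fails at once if another thing on the bench is moved by more than 20 mm (distance of any of ferrite, axle, standoffs, driver, half_shell, spool from where it was at the start of the episode above 0.02 m).
It also fails if it takes over 58 s, if anything falls off the work surface, if the arm or the gripper's body presses on something with over 40 N, if the wrist force passes 120 N, or if a joint passes its speed limit or range.

### The arm

A 6-joint arm with a two-finger parallel gripper is mounted at the origin on the work surface. World frame = base frame: x ahead of the robot, y to its left, z up, the work surface at z = 0. Lengths are in m, angles in rad, forces in N, time in s.
With the tool pointing down it reaches from about 0.4 to 0.825 m from the base axis. Payload 7 kg.
Tool frame: the origin (TCP) lies on the centre line of the jaws, within the pads' length; the fingertips stand 22 mm ahead of it and the grasp point (between the pads) lies 3 mm ahead of it (arm.tcp_to_tips is the distance from the TCP to the fingertips, in m); z points along the fingers, y is the line along which they close (so a half turn about z gives the same grasp; the last joint's range is limited). The gripper opens to 88 mm and grips with 3 to 60 N. Pads are 19 mm wide; open, the fingers measure 130 mm over their backs; the gripper's body (78 mm by 193 mm) begins 47 mm behind the grasp point.
Start: joints at [-0.914, 0.359, 0.012, 0, -1.224, -0.288], TCP at [0.243, -0.63, 0.226] pointing down, gripper open.
Joint ranges: [-3.07, 3.07], [-1.43, 2.12], [-1.02, 1.25], [-3.03, 1.67], [-3.05, -0], [-3.03, 3.03]. Speed limits (rad/s): [2.39, 2.39, 3.01, 3.14, 3.14, 3.14].

### API

Orientations are given as [roll, pitch, yaw] about the fixed x, y, z axes, in that order (R = Rz(yaw) Ry(pitch) Rx(roll)).
In Python, from station import arm gives the robot as it stands.
- The arm moves only by the tool jog_arm, never from a script. Its argument "targets" is a list of rows, each an object of numbers: "dx", "dy", "dz": the shift along the tool's x, y, z in mm; "rx", "ry", "rz": the turn, a rotation vector about the tool's x, y, z in rad; "gripper": the closure, from 0 (fully open) to 1 (shut). In form: [{"dx": .., "dy": .., "dz": .., "rx": .., "ry": .., "rz": .., "gripper": ..}, ...]. A call has exactly 8 rows; each row is the pose to reach, as a shift and turn from the pose commanded when the call began, along the tool's axes at that moment; what a row does not reach only later rows make up. A row lasts 1/12 s, in which the tool goes at most 41.7 mm and 7.16 degrees, less where a joint would pass 70% of its speed; a pose out of reach is approached as far as the arm can. A call with a gripper value outside its range is refused whole. The fingers move at their own pace and stop on an object; "force" is the grip in N (left out, the last holds). Time passes only in rows, so rows that repeat a pose let the fingers close, or fill a call up. It gives the time, the measured TCP pose, the force, the opening and the grip force at its end, in the units of the state.
- arm.get_state(): the state, without advancing time (a new reading comes with each control period).
- arm.grab_frame(name): name is "side" or "top" or "wrist"; returns a dict with "frame" (420x560x3 uint8, red, green, blue), "z_map" (420x560 float32, m along the optical axis (not along the pixel's ray), 0 where there is no reading), "fx", "fy", "cx", "cy" (pixels), "distortion" ([k1, k2, p1, p2, k3] as OpenCV has them; the pictures are not rectified), "view" (4x4, takes a point from world to camera coordinates). Camera axes: x right, y down, z forward; pixel columns grow to the right and rows downward; lengths in m; the calibration is good to about 2 mm. A picture is of the moment at which its call begins.
- arm.job_done(): hands the job in; it is judged then, once.
The state is a dict: "t": time; "q": joint angles; "qd": joint speeds; "joint_efforts": joint torques, N m; "eef_pos": TCP position; "ee_rot": TCP orientation; "force": force on the tool from outside, world axes, zero at the start; "moment": the same for the moment, N m; "width": finger opening in m; "gripper_force": force on a finger pad.
Only numpy, scipy, OpenCV 4.12 (cv2) and the standard library are available. Lean on these libraries where they do the work, as an engineer would, in place of code of your own. Each camera call takes 0.05 s, during which the arm holds its last target. There are 200 camera calls.

## Working session

There is one attempt and no reset: what is moved stays moved. The work goes in short steps, Python scripts to look and compute and a tool call to move; the robot and the scene stay as the last step left them, time stands still between calls to the robot, and variables do not carry over. Pictures are saved under pics/ and viewed, at most 10 in all, crops included, and the job is handed in when it is done.

Besides the shell and the picture viewer there is one more tool, called after ">>>" as name(argument=value, ...), one argument or row to a line, values as JSON. jog_arm: Moves the arm, as the interface text tells. Its arguments: {"type":"object","properties":{"targets":{"type":"array","items":{"type":"object","properties":{"dx":{"type":"number"},"dy":{"type":"number"},"dz":{"type":"number"},"rx":{"type":"number"},"ry":{"type":"number"},"rz":{"type":"number"},"gripper":{"type":"number"}}}},"force":{"type":"number"}},"required":["targets"]}

```bash
ls; mkdir -p pics; cat > h.py <<'E'
import numpy as np,cv2,pickle
from scipy.spatial.transform import Rotation as R
def grab(n,save=None):
    from station import arm
    f=arm.grab_frame(n); pickle.dump(f,open(f'pics/{n}.pkl','wb'))
    if save: cv2.imwrite(f'pics/{save}.png',f['frame'][:,:,::-1])
    return f
def load(n): return pickle.load(open(f'pics/{n}.pkl','rb'))
def cloud(f):
    h,w=f['z_map'].shape
    K=np.array([[f['fx'],0,f['cx']],[0,f['fy'],f['cy']],[0,0,1]])
    uv=np.stack(np.meshgrid(np.arange(w),np.arange(h)),-1).reshape(-1,1,2).astype(np.float64)
    n=cv2.undistortPoints(uv,K,np.array(f['distortion'],float)).reshape(h,w,2)
    z=f['z_map'].astype(float)
    p=np.stack([n[...,0]*z,n[...,1]*z,z,np.ones_like(z)],-1)
    P=p@np.linalg.inv(np.array(f['view'])).T
    P=P[...,:3]; P[z==0]=np.nan
    return P
E
python3 - <<'E'
from h import *
a=grab('top','top1');b=grab('side','side1')
cv2.imwrite('pics/both1.png',cv2.resize(np.vstack([a['frame'],b['frame']])[:,:,::-1],None,fx=.71,fy=.71))
from station import arm
s=arm.get_state();print(s['eef_pos'],s['ee_rot'],s['width'],s['force'])
E
```

```text
pics
[ 0.24314754 -0.62921179  0.22520886] [ 3.14006849e+00 -1.67247125e-04 -2.77287451e+00] 0.08754362583441783 [ 0.59429917 -0.56930588 -0.14531614]
```

View pics/top1.png

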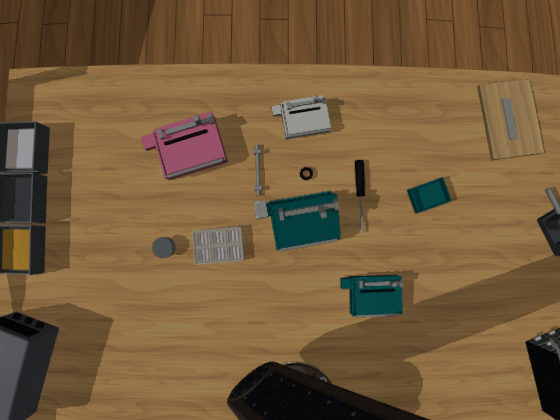

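View pics/side1.png

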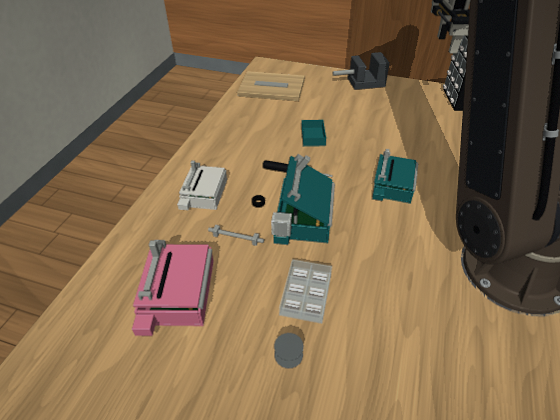

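The top view shows the teal case at about (305,222), its keeper at (262,210) and the bolt grip near (333,205). In the side view the lid is open and the keeper is at (282,225).

```bash
python3 - <<'E'
from h import *
f=load('top');P=cloud(f)
for (u,v) in [(305,222),(262,210),(258,205),(333,208),(310,212),(281,214),(280,248),(339,240),(330,195),(272,200),(305,245)]:
    print(u,v,P[v,u].round(4),f['frame'][v,u])
im=f['frame'][180:265,240:360,::-1]
a=cv2.resize(im,None,fx=6.5,fy=6.5,interpolation=cv2.INTER_CUBIC)
cv2.imwrite('pics/crop1.png',a[:600,:800])
g=load('side');Q=cloud(g)
for (u,v) in [(282,222),(282,235),(297,190),(318,190),(330,200),(303,160)]: print(u,v,Q[v,u].round(4))
E
```

```text
305 222 [ 0.4983 -0.0177  0.0898] [ 7 62 65]
262 210 [0.5276 0.0901 0.096 ] [119 119 114]
258 205 [0.5402 0.1003 0.0926] [117 116 112]
333 208 [ 0.5331 -0.0863  0.1031] [49 64 63]
310 212 [ 0.5228 -0.0288  0.1058] [48 73 73]
281 214 [0.5166 0.0431 0.1265] [99 99 97]
280 248 [0.4314 0.0442 0.0524] [46 77 76]
339 240 [ 0.4515 -0.1172  0.0035] [138 110  69]
330 195 [ 0.5636 -0.076   0.1243] [ 2 57 59]
272 200 [0.5563 0.0657 0.0496] [98 85 58]
305 245 [ 0.4396 -0.0203  0.0567] [106 107 103]
282 222 [0.5237 0.1081 0.0929]
282 235 [0.5239 0.1077 0.0501]
297 190 [0.5153 0.0221 0.1168]
318 190 [ 0.4796 -0.0414  0.073 ]
330 200 [ 0.4461 -0.033   0.0566]
303 160 [ 0.522  -0.0471  0.1508]
```

View pics/crop1.png

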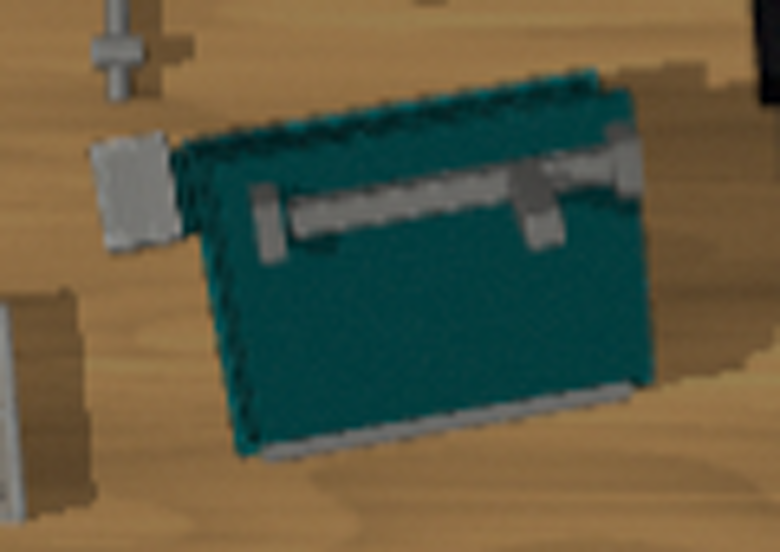

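The crop shows the keeper top at x 92–180, y 135–250, the grip near (540,215) leaning toward the hinge, and the hinge rod from (262,452) to (635,385). That gives a yaw of about 0.18.

```bash
python3 - <<'E'
from h import *
A=[];C=[]
for n in('top','side'):
    f=load(n);P=cloud(f).reshape(-1,3);c=f['frame'].reshape(-1,3).astype(int)
    A.append(P);C.append(c)
    m=(abs(P[:,0]-.49)<.1)&(abs(P[:,1]+.01)<.14)
    teal=m&(c[:,1]-c[:,0]>25)&(P[:,2]>.06)
    q=P[teal]
    # ransac plane
    rng=np.random.default_rng(0);best=None
    for _ in range(500):
        a,b,d=q[rng.choice(len(q),3,False)];nn=np.cross(b-a,d-a);nn/=np.linalg.norm(nn)+1e-12
        i=abs((q-a)@nn)<.002
        if nn[2]**2<.98 and (best is None or i.sum()>best.sum()):best=i
    q2=q[best];ctr=q2.mean(0);nn=np.linalg.svd(q2-ctr)[2][2];nn*=np.sign(nn[2])
    print(n,'lid n',nn,'tilt',np.arccos(nn[2]),'yaw',np.arctan2(-nn[1],-nn[0]),ctr,len(q2))
    g=(c.max(1)-c.min(1)<25)&(c.max(1)>90)
    k=P[g&(P[:,2]>.085)&(abs(P[:,0]-.528)<.035)&(abs(P[:,1]-.098)<.03)]
    xy=k[:,:2].astype(np.float32); print('keeper',cv2.minAreaRect(xy),k[:,2].mean(),np.median(k,0),len(k))
    h=P[g&m&(abs((P-ctr)@nn-.03)<.04)&((P-ctr)@nn>.026)&(P[:,1]<.02)]
    print('grip',len(h),h.mean(0),((h-ctr)@nn).max())
    r=P[g&m&(P[:,0]<.47)&(P[:,2]>.045)&(P[:,2]<.07)]
    if len(r)>5: print('rod',np.polyfit(r[:,1],r[:,0],1),r.mean(0),np.ptp(r,0))
E
```

```text
top lid n [-0.511175   -0.09399646  0.85432124] tilt 0.5465528304992116 yaw 0.18185163701711052 [ 0.49698855 -0.01986731  0.09046273] 1782
keeper ((0.5306916236877441, 0.09406346082687378), (0.04020088538527489, 0.028813453391194344), 9.699629783630371) 0.09435421648657917 [0.53018308 0.09501883 0.09428576] 191
grip 25 [ 0.51432382 -0.05579741  0.15493177] 0.05184412632660758
rod [-0.179318    0.43582556] [ 0.44099255 -0.02881466  0.05494174] [0.02907706 0.14536896 0.01185909]
side lid n [-0.51210902 -0.09128738  0.8540556 ] tilt 0.5470637254953774 yaw 0.17640481605526911 [ 0.49857647 -0.01663516  0.08858338] 1535
keeper ((0.5304699540138245, 0.09472113847732544), (0.04092901572585106, 0.032391272485256195), 9.59563159942627) 0.09053345099020661 [0.53024798 0.09653607 0.09089591] 210
grip 68 [ 0.51961256 -0.05149556  0.14507724] 0.053225582185132576
rod [-0.17956463  0.43632619] [ 0.44020559 -0.02160452  0.05172599] [0.03143038 0.15720045 0.0098914 ]
```

```bash
cat >> h.py <<'E'
YAW=.178; O=np.array([.5044,-.0148,0])
Rc=R.from_euler('z',YAW)
def case2w(p): return Rc.apply(p)+O
def w2case(p): return Rc.inv().apply(np.array(p)-O)
def delta(p,lean=0.):
    """tool move to TCP at case point p (m), tool z leaning by `lean` (lid angle), tool y along case y"""
    from station import arm
    s=arm.get_state();T=R.from_euler('xyz',s['ee_rot'])
    # tool z=-n ; tool y=+case y ; n rotates about -y by lean
    n=np.array([-np.sin(lean),0,np.cos(lean)]);z=-n;y=np.array([0,1.,0]);x=np.cross(y,z)
    G=Rc*R.from_matrix(np.c_[x,y,z])
    print('t',s['t'],'tcp case mm',(w2case(s['eef_pos'])*1000).round(1),'F case',Rc.inv().apply(s['force']).round(1),'w',s['width'])
    print('dxyz',(T.inv().apply(case2w(p)-s['eef_pos'])*1000).round(1),'rot',(T.inv()*G).as_rotvec().round(4))
E
python3 - <<'E'
from h import *
delta([0,0,.165])
E
```

```text
t 0.1 tcp case mm [-365.9 -558.4  225.2] F case [ 0.5 -0.7 -0.1] w 0.08754362583441783
dxyz [-465.2  478.9   60.9] rot [ 0.0015 -0.0003  0.1907]
```

>>> jog_arm(
  targets=[
    {"dx":-465,"dy":479,"dz":0,"rx":0.0015,"ry":0,"rz":0.19,"gripper":1},
    {"dx":-465,"dy":479,"dz":0,"rx":0.0015,"ry":0,"rz":0.19,"gripper":1},
    {"dx":-465,"dy":479,"dz":0,"rx":0.0015,"ry":0,"rz":0.19,"gripper":1},
    {"dx":-465,"dy":479,"dz":0,"rx":0.0015,"ry":0,"rz":0.19,"gripper":1},
    {"dx":-465,"dy":479,"dz":0,"rx":0.0015,"ry":0,"rz":0.19,"gripper":1},
    {"dx":-465,"dy":479,"dz":0,"rx":0.0015,"ry":0,"rz":0.19,"gripper":1},
    {"dx":-465,"dy":479,"dz":0,"rx":0.0015,"ry":0,"rz":0.19,"gripper":1},
    {"dx":-465,"dy":479,"dz":0,"rx":0.0015,"ry":0,"rz":0.19,"gripper":1},
  ],
)

```text
t: 0.77
eef_pos: [0.3737, -0.321, 0.2259]
ee_rot: [-3.14, 0.0, -2.963]
force: [1.0, 0.1, 0.4]
width: 0.04
gripper_force: 0.0
```

```bash
python3 -c "
from h import *
delta([0,0,.165])"
```

```text
t 0.7667 tcp case mm [-182.9 -278.2  225.9] F case [ 1.  -0.1  0.4] w 0.03995321239848639
dxyz [-183.   278.2   60.6] rot [-0.0013  0.0001  0.0005]
```

>>> jog_arm(
  targets=[
    {"dx":-183,"dy":278,"dz":0,"gripper":1},
    {"dx":-183,"dy":278,"dz":0,"gripper":1},
    {"dx":-183,"dy":278,"dz":0,"gripper":1},
    {"dx":-183,"dy":278,"dz":0,"gripper":1},
    {"dx":-183,"dy":278,"dz":0,"gripper":1},
    {"dx":-183,"dy":278,"dz":0,"gripper":1},
    {"dx":-183,"dy":278,"dz":0,"gripper":1},
    {"dx":-183,"dy":278,"dz":0,"gripper":1},
  ],
)

```text
invalid input at $.targets[0]: expected keys dx, dy, dz, rx, ry, rz, gripper
```

```bash
python3 -c "
from h import *
delta([0,0,.130])"
```

```text
t 0.7667 tcp case mm [-182.9 -278.2  225.9] F case [ 1.  -0.1  0.4] w 0.03995321239848639
dxyz [-183.   278.2   95.6] rot [-0.0013  0.0001  0.0005]
```

>>> jog_arm(
  targets=[
    {"dx":-183,"dy":278,"dz":0,"rx":0,"ry":0,"rz":0,"gripper":1},
    {"dx":-183,"dy":278,"dz":0,"rx":0,"ry":0,"rz":0,"gripper":1},
    {"dx":-183,"dy":278,"dz":0,"rx":0,"ry":0,"rz":0,"gripper":1},
    {"dx":-183,"dy":278,"dz":0,"rx":0,"ry":0,"rz":0,"gripper":1},
    {"dx":-183,"dy":278,"dz":0,"rx":0,"ry":0,"rz":0,"gripper":1},
    {"dx":-183,"dy":278,"dz":0,"rx":0,"ry":0,"rz":0,"gripper":1},
    {"dx":-183,"dy":278,"dz":0,"rx":0,"ry":0,"rz":0,"gripper":1},
    {"dx":-183,"dy":278,"dz":0,"rx":0,"ry":0,"rz":0,"gripper":1},
  ],
)

```text
t: 1.43
eef_pos: [0.5044, -0.0146, 0.2257]
ee_rot: [-3.14, 0.0, -2.962]
force: [0.7, -0.8, -0.8]
width: 0.0003
gripper_force: 0.0
```

```bash
python3 -c "
from h import *
delta([0,0,.130])"
```

```text
t 1.4333 tcp case mm [-0.000e+00  2.000e-01  2.257e+02] F case [ 0.5 -0.9 -0.8] w 0.0003179542468361681
dxyz [ 0.  -0.1 95.7] rot [-0.0013  0.0003  0.0012]
```

>>> jog_arm(
  targets=[
    {"dx":0,"dy":0,"dz":40,"rx":0,"ry":0,"rz":0,"gripper":1},
    {"dx":0,"dy":0,"dz":75,"rx":0,"ry":0,"rz":0,"gripper":1},
    {"dx":0,"dy":0,"dz":95,"rx":0,"ry":0,"rz":0,"gripper":1},
    {"dx":0,"dy":0,"dz":100,"rx":0,"ry":0,"rz":0,"gripper":1},
    {"dx":0,"dy":0,"dz":105,"rx":0,"ry":0,"rz":0,"gripper":1},
    {"dx":0,"dy":0,"dz":109,"rx":0,"ry":0,"rz":0,"gripper":1},
    {"dx":0,"dy":0,"dz":113,"rx":0,"ry":0,"rz":0,"gripper":1},
    {"dx":0,"dy":0,"dz":117,"rx":0,"ry":0,"rz":0,"gripper":1},
  ],
)

```text
t: 2.1
eef_pos: [0.5052, -0.0169, 0.1096]
ee_rot: [-3.14, 0.003, -2.963]
force: [0.6, 0.0, 0.3]
width: 0.0004
gripper_force: 0.0
```

```bash
python3 -c "
from h import *
f=grab('side')
delta([0,0,.1])
cv2.imwrite('pics/s2.png',cv2.resize(f['frame'][110:270,210:420,::-1],None,fx=3.7,fy=3.7,interpolation=cv2.INTER_CUBIC))"
```

```text
t 2.15 tcp case mm [ -0.2  -2.2 108.7] F case [ 0.7 -0.4 -1. ] w 0.000390203244924612
dxyz [-0.2  2.2  8.7] rot [-0.0012  0.0012  0.0003]
```

View pics/s2.png

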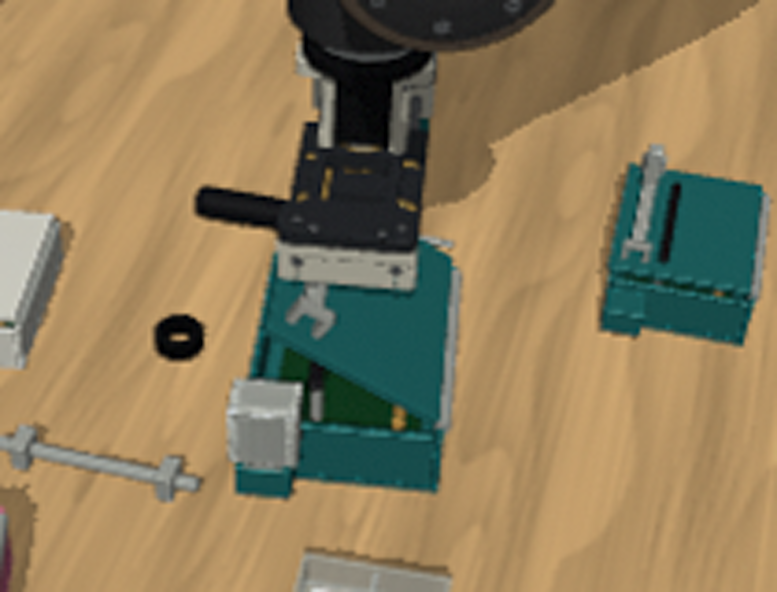

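The side crop shows the gripper over the lid. The lid is still open, and the grip and staple are visible at (312,300).

>>> jog_arm(
  targets=[
    {"dx":0,"dy":2,"dz":2,"rx":0,"ry":0,"rz":0,"gripper":1},
    {"dx":0,"dy":2,"dz":4,"rx":0,"ry":0,"rz":0,"gripper":1},
    {"dx":0,"dy":2,"dz":6,"rx":0,"ry":0,"rz":0,"gripper":1},
    {"dx":0,"dy":2,"dz":8,"rx":0,"ry":0,"rz":0,"gripper":1},
    {"dx":0,"dy":2,"dz":10,"rx":0,"ry":0,"rz":0,"gripper":1},
    {"dx":0,"dy":2,"dz":12,"rx":0,"ry":0,"rz":0,"gripper":1},
    {"dx":0,"dy":2,"dz":14,"rx":0,"ry":0,"rz":0,"gripper":1},
    {"dx":0,"dy":2,"dz":14,"rx":0,"ry":0,"rz":0,"gripper":1},
  ],
)

```text
t: 2.82
eef_pos: [0.5038, -0.0151, 0.0943]
ee_rot: [-3.14, -0.0, -2.963]
force: [-0.2, -0.5, -0.4]
width: 0.0002
gripper_force: 0.0
```

```bash
cat >> h.py <<'E'
def lidfit():
    f=grab('side');P=cloud(f);c=f['frame'].astype(int)
    C=w2case(P.reshape(-1,3));c=c.reshape(-1,3)
    m=(c[:,1]-c[:,0]>25)&(C[:,0]>-.05)&(C[:,0]<.07)&(abs(C[:,1])<.085)&(C[:,2]>.058)&(C[:,2]<.14)
    q=C[m];p=None
    for _ in range(6):
        p=np.polyfit(q[:,0],q[:,2],1);q=q[abs(np.polyval(p,q[:,0])-q[:,2])<max(.003,.02/(2**_))]
    print('lid angle',np.arctan(p[0]),len(q),'z at x=-.06',np.polyval(p,-.06))
E
python3 -c "
from h import *
delta([0,0,.086]);lidfit()"
```

```text
t 2.8167 tcp case mm [-0.7 -0.2 94.3] F case [-0.3 -0.5 -0.4] w 0.00021065162508470848
dxyz [-0.7  0.2  8.3] rot [-0.0015 -0.0004  0.0007]
lid angle 0.4767203213104882 881 z at x=-.06 0.05574424288500987
```

```bash
python3 -c "
from h import *
from station import arm
print(arm.tcp_to_tips)
f=load('side');C=w2case(cloud(f).reshape(-1,3));c=f['frame'].reshape(-1,3).astype(int)
m=(c[:,1]-c[:,0]>25)&(C[:,0]>-.07)&(C[:,0]<.09)&(abs(C[:,1])<.095)&(C[:,2]>.045)
for y in (.07,.05,.03,.01,-.02):
  for x in np.arange(-.05,.08,.02):
    k=m&(abs(C[:,0]-x)<.004)&(abs(C[:,1]-y)<.006)
    if k.sum(): print(round(y,2),round(x,2),(np.percentile(C[k,2],[10,50,90])*1000).round(0),k.sum())
w=grab('wrist')
cv2.imwrite('pics/sw.png',np.vstack([cv2.resize(f['frame'][130:250,230:390,::-1],(560,420)),w['frame'][:,:,::-1]])[:,:])
b=cv2.imread('pics/sw.png');cv2.imwrite('pics/sw.png',cv2.resize(b,(400,600)))
"
```

```text
0.022
0.07 -0.05 [53. 59. 61.] 16
0.07 -0.03 [65. 69. 72.] 17
0.07 -0.01 [73. 79. 83.] 14
0.07 0.01 [86. 91. 93.] 15
0.07 0.03 [ 96. 102. 104.] 19
0.07 0.05 [108. 111. 113.] 14
0.05 -0.05 [60. 61. 63.] 12
0.05 -0.03 [70. 71. 72.] 11
0.05 -0.01 [79. 80. 84.] 14
0.05 0.01 [91. 92. 93.] 12
0.05 0.03 [102. 103. 105.] 14
0.05 0.05 [111. 112. 114.] 11
0.03 -0.05 [59. 61. 63.] 12
0.03 -0.03 [69. 72. 73.] 11
0.03 -0.01 [80. 82. 84.] 12
0.03 0.01 [90. 93. 95.] 10
0.03 0.05 [110. 112. 114.] 10
0.01 -0.05 [59. 62. 63.] 12
0.01 -0.03 [69. 71. 74.] 10
0.01 -0.01 [80. 82. 84.] 10
0.01 0.01 [90. 91. 91.] 3
0.01 0.05 [113. 114. 116.] 5
-0.02 -0.05 [58. 60. 63.] 12
```

View pics/sw.png

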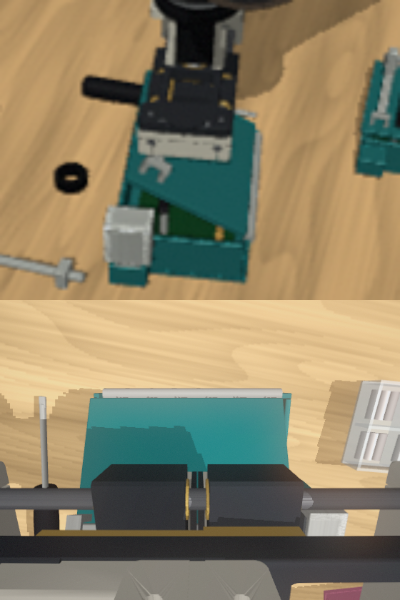

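```bash
python3 -c "
from h import *
f=load('side');C=w2case(cloud(f).reshape(-1,3))*1000;c=f['frame'].reshape(-1,3).astype(int)
v,u=np.mgrid[:420,:560];u=u.ravel();v=v.ravel()
m=(c[:,1]-c[:,0]<15)&(c[:,2]>c[:,0]-25)&(abs(C[:,0])<110)&(abs(C[:,1])<110)&(C[:,2]>60)
for z in range(60,240,8):
  k=m&(abs(C[:,2]-z)<=4)
  if k.sum(): print(z,k.sum(),'x',np.percentile(C[k,0],[2,50,98]).round(),'y',np.percentile(C[k,1],[2,50,98]).round(), 'uv',u[k].mean().round(),v[k].mean().round())
f=load('wrist');P=cloud(f);V=np.array(f['view'])
print('cam case',w2case(np.linalg.inv(V)[:3,3])*1000)
for (u,v) in [(200,400),(280,280),(180,250),(330,260),(270,270),(276,150)]:
   print(u,v,(w2case(P[v,u])*1000).round(1),f['z_map'][v,u],f['frame'][v,u])
cv2.imwrite('pics/w3.png',f['frame'][200:420,100:480,::-1].repeat(2,0).repeat(2,1))
"
```

```text
60 12 x [-37.  21.  25.] y [-28.  51.  93.] uv 298.0 212.0
68 6 x [-38.  -6.  25.] y [-49.  30. 103.] uv 306.0 205.0
76 4 x [-25.  -0.  25.] y [-10.  46. 101.] uv 303.0 207.0
84 3 x [17. 24. 25.] y [ 72. 102. 105.] uv 292.0 217.0
92 139 x [25. 45. 65.] y [ 87. 100. 109.] uv 281.0 216.0
100 5 x [21. 23. 23.] y [27. 59. 61.] uv 294.0 198.0
108 19 x [15. 21. 55.] y [-18.  57.  66.] uv 290.0 195.0
116 49 x [17. 27. 54.] y [-67.  53.  62.] uv 291.0 193.0
124 11 x [28. 33. 36.] y [49. 55. 60.] uv 289.0 194.0
156 12 x [-34.   5.  31.] y [-45.  88.  89.] uv 303.0 188.0
164 116 x [-39.  -3.  37.] y [-81.  88.  90.] uv 304.0 185.0
172 153 x [-38.  -6.  37.] y [-82.  88.  91.] uv 306.0 177.0
180 351 x [-38.  -8.  36.] y [-81.  19.  95.] uv 309.0 163.0
188 110 x [-38.  -3.  37.] y [-19.  95.  97.] uv 305.0 180.0
196 265 x [-37.   3.  35.] y [13. 84. 98.] uv 304.0 173.0
204 436 x [-36.  -3.  34.] y [12. 74. 98.] uv 305.0 170.0
212 67 x [-24.  -2.  24.] y [ 9. 15. 19.] uv 308.0 152.0
220 72 x [-26.  -2.  22.] y [10. 15. 19.] uv 308.0 149.0
228 79 x [-26.  -8.  21.] y [-10.  14.  18.] uv 310.0 145.0
236 70 x [-21.   1.  22.] y [ 7. 14. 18.] uv 307.0 143.0
cam case [-68.24075452   1.2250416  253.04896952]
200 400 [-26.8 -10.6 211.9] 0.05027739 [143 140 130]
280 280 [-30.4   2.2 178.7] 0.08152415 [91 91 93]
180 250 [-39.3 -21.6 181. ] 0.07697351 [34 40 43]
330 260 [-38.1  13.6 183.9] 0.07450751 [58 63 67]
270 270 [-32.1  -0.3 176.6] 0.083117425 [78 80 83]
276 150 [-53.7   1.1  61.8] 0.18880686 [ 71 143 141]
```

View pics/w3.png

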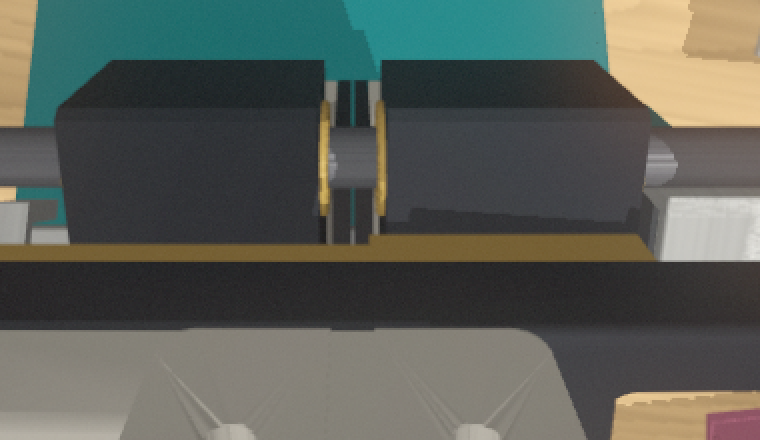

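The enlarged wrist view shows dark finger carriers with a narrow slot at crop x 325–385, and pad edges at (333,90) and (374,90). The lid lies behind them.

```bash
python3 -c "
from h import *
f=load('wrist');C=w2case(cloud(f))*1000
for v in range(226,322,6):
   print(v,[tuple(C[v,u].round(0).astype(int)) for u in (264,267,272,276,280,285,289)])
from station import arm
s=arm.get_state();print(s['q'],s['joint_efforts'],s['force'],s['moment'])
"
```

```text
Traceback (most recent call last):
  File "h.py", line 22, in w2case
    def w2case(p): return Rc.inv().apply(np.array(p)-O)
                          ~~~~~~~~~~~~~~^^^^^^^^^^^^^^^
  File "scipy/spatial/transform/_rotation.pyx", line 2580, in scipy.spatial.transform._rotation.Rotation.apply
ValueError: Expected input of shape (3,) or (P, 3), got (420, 560, 3).
```

```bash
python3 -c "
from h import *
f=load('wrist');C=w2case(cloud(f).reshape(-1,3)).reshape(420,560,3)*1000
for v in range(226,322,8):
   print(v,[C[v,u].round(0).tolist() for u in (264,267,272,276,280,285,289)])
from station import arm
s=arm.get_state();print(s['joint_efforts'],s['force'],s['moment'])
"
```

```text
226 [[-14.0, -5.0, 81.0], [-14.0, -4.0, 83.0], [-14.0, -1.0, 82.0], [-14.0, 1.0, 83.0], [-14.0, 3.0, 82.0], [-14.0, 6.0, 82.0], [-14.0, 8.0, 82.0]]
234 [[-10.0, -5.0, 84.0], [-10.0, -4.0, 85.0], [-10.0, -1.0, 85.0], [-10.0, 1.0, 85.0], [-10.0, 3.0, 84.0], [-10.0, 6.0, 85.0], [-10.0, 8.0, 85.0]]
242 [[-12.0, -5.0, 101.0], [-12.0, -3.0, 103.0], [-10.0, -1.0, 98.0], [-6.0, 1.0, 87.0], [-11.0, 3.0, 98.0], [-12.0, 6.0, 103.0], [-12.0, 8.0, 102.0]]
250 [[-12.0, -4.0, 113.0], [-11.0, -3.0, 110.0], [-11.0, -1.0, 110.0], [-3.0, 1.0, 90.0], [-10.0, 3.0, 109.0], [-12.0, 5.0, 113.0], [-36.0, 5.0, 173.0]]
258 [[-34.0, -2.0, 173.0], [-10.0, -3.0, 118.0], [-10.0, -1.0, 118.0], [1.0, 1.0, 91.0], [-10.0, 3.0, 118.0], [-8.0, 5.0, 112.0], [-36.0, 4.0, 177.0]]
266 [[-32.0, -2.0, 174.0], [-32.0, -1.0, 174.0], [-32.0, 0.0, 175.0], [nan, nan, nan], [-32.0, 2.0, 174.0], [-33.0, 4.0, 176.0], [-34.0, 4.0, 179.0]]
274 [[-32.0, -2.0, 178.0], [-32.0, -1.0, 178.0], [-32.0, 0.0, 178.0], [-32.0, 1.0, 178.0], [-32.0, 2.0, 178.0], [-31.0, 4.0, 177.0], [-33.0, 4.0, 180.0]]
282 [[-29.0, -2.0, 178.0], [-30.0, -1.0, 178.
[... 179 characters left out ...]
[-27.0, 1.0, 178.0], [-28.0, 2.0, 179.0], [-27.0, 4.0, 178.0], [-30.0, 4.0, 182.0]]
298 [[-23.0, -2.0, 174.0], [-4.0, -2.0, 141.0], [-4.0, -0.0, 141.0], [20.0, 1.0, 100.0], [-4.0, 3.0, 141.0], [-3.0, 5.0, 141.0], [-27.0, 4.0, 182.0]]
306 [[-7.0, -3.0, 153.0], [0.0, -2.0, 141.0], [-1.0, -0.0, 142.0], [24.0, 1.0, 102.0], [1.0, 3.0, 140.0], [-0.0, 5.0, 141.0], [-24.0, 5.0, 180.0]]
314 [[-5.0, -3.0, 154.0], [3.0, -2.0, 142.0], [3.0, -0.0, 141.0], [20.0, 1.0, 114.0], [3.0, 3.0, 142.0], [4.0, 5.0, 141.0], [-14.0, 5.0, 169.0]]
[ 5.73900441e-03 -3.98968828e+01  2.28113955e+01  5.42830378e+00
 -5.66667435e-02  1.51380091e-04] [-0.17152819 -0.27792432 -0.45130417] [-0.02456315 -0.02040174 -0.02916543]
```

The fingertips actually sit at about the reported TCP height, since the body bottom and tip depths agree on a 20 mm offset. I'll allow for this and keep pressing the lid down.

>>> jog_arm(
  targets=[
    {"dx":0,"dy":0,"dz":4,"rx":0,"ry":0,"rz":0,"gripper":1},
    {"dx":0,"dy":0,"dz":8,"rx":0,"ry":0,"rz":0,"gripper":1},
    {"dx":0,"dy":0,"dz":12,"rx":0,"ry":0,"rz":0,"gripper":1},
    {"dx":0,"dy":0,"dz":16,"rx":0,"ry":0,"rz":0,"gripper":1},
    {"dx":0,"dy":0,"dz":18,"rx":0,"ry":0,"rz":0,"gripper":1},
    {"dx":0,"dy":0,"dz":20,"rx":0,"ry":0,"rz":0,"gripper":1},
    {"dx":0,"dy":0,"dz":22,"rx":0,"ry":0,"rz":0,"gripper":1},
    {"dx":0,"dy":0,"dz":23,"rx":0,"ry":0,"rz":0,"gripper":1},
  ],
)

```text
t: 3.58
eef_pos: [0.5038, -0.0151, 0.0713]
ee_rot: [-3.14, -0.0, -2.963]
force: [0.4, 0.2, 0.5]
width: 0.0002
gripper_force: 0.5
```

```bash
python3 -c "
from h import *
delta([0,0,.066]);lidfit()"
```

```text
t 3.5833 tcp case mm [-0.6 -0.2 71.3] F case [0.4 0.1 0.5] w 0.00018989721219290007
dxyz [-0.6  0.2  5.3] rot [-0.0015 -0.0002  0.0007]
lid angle 0.1871324089578947 904 z at x=-.06 0.05589723259656367
```

>>> jog_arm(
  targets=[
    {"dx":0,"dy":0,"dz":1,"rx":0,"ry":0,"rz":0,"gripper":1},
    {"dx":0,"dy":0,"dz":2,"rx":0,"ry":0,"rz":0,"gripper":1},
    {"dx":0,"dy":0,"dz":3,"rx":0,"ry":0,"rz":0,"gripper":1},
    {"dx":0,"dy":0,"dz":4,"rx":0,"ry":0,"rz":0,"gripper":1},
    {"dx":0,"dy":0,"dz":5,"rx":0,"ry":0,"rz":0,"gripper":1},
    {"dx":0,"dy":0,"dz":5,"rx":0,"ry":0,"rz":0,"gripper":1},
    {"dx":0,"dy":0,"dz":5,"rx":0,"ry":0,"rz":0,"gripper":1},
    {"dx":0,"dy":0,"dz":5,"rx":0,"ry":0,"rz":0,"gripper":1},
  ],
)

```text
t: 4.3
eef_pos: [0.5045, -0.0149, 0.067]
ee_rot: [-3.14, 0.001, -2.963]
force: [1.7, 0.8, 4.5]
width: 0.0005
gripper_force: 1.9
```

```bash
python3 -c "
from h import *
delta([0,0,.160]);lidfit()"
```

```text
t 4.3 tcp case mm [ 0.1 -0.2 67. ] F case [1.8 0.5 4.5] w 0.0004719454649364771
dxyz [ -0.   0. -93.] rot [-0.0015  0.0012  0.001 ]
lid angle 0.12329539248376456 795 z at x=-.06 0.05618238629888246
```

>>> jog_arm(
  targets=[
    {"dx":0,"dy":0,"dz":-40,"rx":0,"ry":0,"rz":0,"gripper":0.6},
    {"dx":0,"dy":0,"dz":-80,"rx":0,"ry":0,"rz":0,"gripper":0.6},
    {"dx":40,"dy":0,"dz":-90,"rx":0,"ry":0,"rz":0,"gripper":0.6},
    {"dx":80,"dy":0,"dz":-90,"rx":0,"ry":0,"rz":0,"gripper":0.6},
    {"dx":80,"dy":0,"dz":-90,"rx":0,"ry":0,"rz":0,"gripper":0.6},
    {"dx":80,"dy":0,"dz":-90,"rx":0,"ry":0,"rz":0,"gripper":0.6},
    {"dx":80,"dy":0,"dz":-90,"rx":0,"ry":0,"rz":0,"gripper":0.6},
    {"dx":80,"dy":0,"dz":-90,"rx":0,"ry":0,"rz":0,"gripper":0.6},
  ],
)

```text
t: 5.02
eef_pos: [0.4255, -0.0291, 0.1564]
ee_rot: [-3.14, -0.0, -2.963]
force: [-0.4, 0.4, 0.5]
width: 0.0346
gripper_force: 0.0
```

```bash
python3 -c "
from h import *
delta([0,0,.160]);lidfit()
def sh(n):
    f=load(n);C=w2case(cloud(f).reshape(-1,3))*1000;c=f['frame'].reshape(-1,3).astype(int)
    m=(c.max(1)-c.min(1)<25)&(C[:,0]>20)&(C[:,0]<60)&(C[:,1]>-75)&(C[:,1]<0)&(C[:,2]>92)&(C[:,2]<128)
    q=C[m]; print(n,len(q)); 
    if len(q): print(np.percentile(q,[2,50,98],axis=0).round(1)); print(q[q[:,2]>112].round(0)[:40])
grab('top','top4')
sh('side');sh('top')
w=grab('wrist','w4');sh('wrist')
"
```

```text
t 5.0167 tcp case mm [-8.020e+01 -1.000e-01  1.564e+02] F case [-0.3  0.4  0.5] w 0.034583659350948114
dxyz [-80.2  -0.   -3.6] rot [-0.0016 -0.0005  0.0008]
lid angle 0.12941700908158818 1561 z at x=-.06 0.055751755464192844
side 64
[[ 32.6 -47.3  94.1]
 [ 39.5 -37.5 110.6]
 [ 47.  -34.4 120.5]]
[[ 44. -47. 120.]
 [ 41. -50. 118.]
 [ 39. -47. 120.]
 [ 43. -44. 119.]
 [ 41. -43. 121.]
 [ 38. -45. 119.]
 [ 36. -46. 119.]
 [ 34. -47. 118.]
 [ 43. -40. 119.]
 [ 40. -43. 118.]
 [ 38. -37. 122.]
 [ 36. -42. 119.]
 [ 33. -42. 119.]
 [ 42. -38. 118.]
 [ 40. -39. 118.]
 [ 37. -38. 119.]
 [ 35. -41. 116.]
 [ 33. -39. 119.]
 [ 45. -38. 115.]
 [ 42. -36. 116.]
 [ 40. -38. 115.]
 [ 37. -34. 119.]
 [ 35. -35. 118.]
 [ 33. -39. 116.]
 [ 42. -36. 114.]
 [ 40. -38. 113.]
 [ 37. -35. 115.]
 [ 35. -35. 115.]
 [ 33. -38. 113.]]
top 41
[[ 31.9 -48.7 100.1]
 [ 39.4 -40.7 121.2]
 [ 47.  -35.5 124.8]]
[[ 45. -44. 114.]
 [ 45. -46. 117.]
 [ 44. -48. 122.]
 [ 44. -36. 114.]
 [ 43. -38. 121.]
 [ 43. -40. 123.]
 [ 43. -43. 122.]
 [ 42. -45. 120.]
 [ 42. -47. 124.]
 [ 42. -36. 118.]
 [ 41. -38. 122.]
 [ 41. -40. 120.]
 [ 40. -43. 120.]
 [ 40. -45. 121.]
 [ 39. -47. 119.]
 [ 39. -37. 120.]
 [ 38. -39. 123.]
 [ 38. -42. 122.]
 [ 37. -44. 125.]
 [ 37. -47. 121.]
 [ 36. -49. 122.]
 [ 36. -36. 124.]
 [ 36. -39. 122.]
 [ 35. -41. 122.]
 [ 35. -44. 121.]
 [ 34. -46. 123.]
 [ 34. -49. 123.]
 [ 34. -36. 121.]
 [ 33. -39. 122.]
 [ 33. -41. 125.]
 [ 33. -44. 120.]
 [ 32. -46. 123.]
 [ 31. -39. 118.]]
wrist 0
```

View pics/w4.png

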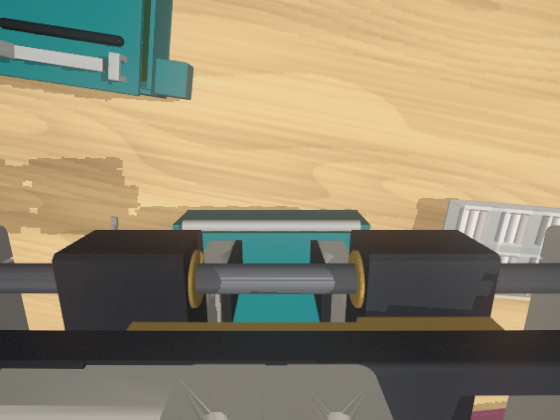

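The wrist view shows the gripper over the hinge edge, with the pads at about (222,280) and (328,280). The grip top from the depth data is at case (39,−42,121). Next I'll align above it.

```bash
python3 -c "
from h import *
delta([.0405,-.042,.150],.1)"
```

```text
t 5.1667 tcp case mm [-8.010e+01 -1.000e-01  1.561e+02] F case [ 0.3 -0.4 -0.6] w 0.035472160254731405
dxyz [-120.6  -42.     6.1] rot [-0.0017 -0.1013  0.0007]
```

>>> jog_arm(
  targets=[
    {"dx":-40,"dy":-14,"dz":0,"rx":0,"ry":0,"rz":0,"gripper":0.62},
    {"dx":-79,"dy":-28,"dz":0,"rx":0,"ry":-0.05,"rz":0,"gripper":0.62},
    {"dx":-121,"dy":-42,"dz":0,"rx":-0.002,"ry":-0.101,"rz":0.001,"gripper":0.62},
    {"dx":-121,"dy":-42,"dz":6,"rx":-0.002,"ry":-0.101,"rz":0.001,"gripper":0.62},
    {"dx":-121,"dy":-42,"dz":6,"rx":-0.002,"ry":-0.101,"rz":0.001,"gripper":0.62},
    {"dx":-121,"dy":-42,"dz":6,"rx":-0.002,"ry":-0.101,"rz":0.001,"gripper":0.62},
    {"dx":-121,"dy":-42,"dz":6,"rx":-0.002,"ry":-0.101,"rz":0.001,"gripper":0.62},
    {"dx":-121,"dy":-42,"dz":6,"rx":-0.002,"ry":-0.101,"rz":0.001,"gripper":0.62},
  ],
)

```text
t: 5.83
eef_pos: [0.5512, -0.0488, 0.1509]
ee_rot: [3.141, 0.101, -2.963]
force: [-1.0, -0.0, 0.5]
width: 0.0333
gripper_force: 0.0
```

```bash
python3 -c "
from h import *
delta([.0415,-.042,.0965],.1)
f=grab('wrist','w5');C=w2case(cloud(f).reshape(-1,3)).reshape(420,560,3)*1000
cv2.imwrite('pics/w5.png',f['frame'][160:400,140:420,::-1].repeat(2,0).repeat(2,1))
m=(C[...,2]>108)&(C[...,2]<126)&(abs(C[...,1]+42)<25);q=C[m];print(len(q),np.percentile(q,[2,50,98],axis=0) if len(q) else '')"
```

```text
t 5.8333 tcp case mm [ 40.  -41.7 150.9] F case [-1.   0.1  0.5] w 0.03332364478354383
dxyz [ 4.  -0.3 54.3] rot [0.0006 0.0009 0.0003]
572 [[ 30.28462828 -49.48939161 109.27132312]
 [ 35.20438069 -42.76620401 121.09862151]
 [ 42.94131885 -36.05653699 122.69164806]]
```

View pics/w5.png

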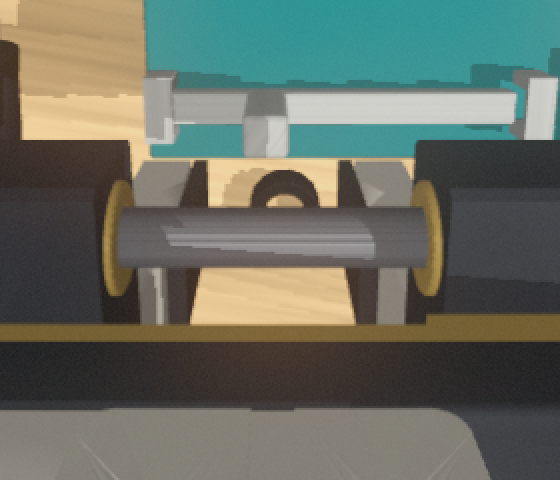

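The wrist crop shows the grip at (266,130), nearly midway between the pads at x 205 and 340. Its y is about −42.7. Going down on it and closing.

>>> jog_arm(
  targets=[
    {"dx":2,"dy":-1,"dz":20,"rx":0,"ry":0,"rz":0,"gripper":0.62},
    {"dx":4,"dy":-1,"dz":38,"rx":0,"ry":0,"rz":0,"gripper":0.62},
    {"dx":5,"dy":-1,"dz":48,"rx":0,"ry":0,"rz":0,"gripper":0.62},
    {"dx":5,"dy":-1,"dz":54,"rx":0,"ry":0,"rz":0,"gripper":0.62},
    {"dx":5,"dy":-1,"dz":54,"rx":0,"ry":0,"rz":0,"gripper":0.62},
    {"dx":5,"dy":-1,"dz":54,"rx":0,"ry":0,"rz":0,"gripper":0.75},
    {"dx":5,"dy":-1,"dz":54,"rx":0,"ry":0,"rz":0,"gripper":0.9},
    {"dx":5,"dy":-1,"dz":54,"rx":0,"ry":0,"rz":0,"gripper":0.9},
  ],
  force=50,
)

```text
t: 6.55
eef_pos: [0.553, -0.0497, 0.0974]
ee_rot: [3.141, 0.103, -2.964]
force: [-0.3, 0.5, -0.0]
width: 0.0187
gripper_force: 0.0
```

>>> jog_arm(
  targets=[
    {"dx":0,"dy":0,"dz":0,"rx":0,"ry":0,"rz":0,"gripper":1},
    {"dx":0,"dy":0,"dz":0,"rx":0,"ry":0,"rz":0,"gripper":1},
    {"dx":0,"dy":0,"dz":0,"rx":0,"ry":0,"rz":0,"gripper":1},
    {"dx":0,"dy":0,"dz":0,"rx":0,"ry":0,"rz":0,"gripper":1},
    {"dx":0,"dy":0,"dz":0,"rx":0,"ry":0,"rz":0,"gripper":1},
    {"dx":0,"dy":0,"dz":0,"rx":0,"ry":0,"rz":0,"gripper":1},
    {"dx":0,"dy":0,"dz":0,"rx":0,"ry":0,"rz":0,"gripper":1},
    {"dx":0,"dy":0,"dz":0,"rx":0,"ry":0,"rz":0,"gripper":1},
  ],
  force=50,
)

```text
t: 7.22
eef_pos: [0.5531, -0.0498, 0.097]
ee_rot: [3.141, 0.102, -2.963]
force: [0.7, -0.0, 4.4]
width: 0.0137
gripper_force: 50.0
```

```bash
python3 -c "
from h import *
delta([.0405,-.020,.0965],.1)
lidfit()"
```

```text
t 7.2167 tcp case mm [ 41.7 -43.   97. ] F case [ 0.6 -0.1  4.4] w 0.013723495682604335
dxyz [ 1.3 23.   0.4] rot [0.0004 0.0024 0.0002]
lid angle 0.12484295508580603 1457 z at x=-.06 0.05587741194513492
```

>>> jog_arm(
  targets=[
    {"dx":0,"dy":4,"dz":1,"rx":0,"ry":0,"rz":0,"gripper":1},
    {"dx":0,"dy":9,"dz":2,"rx":0,"ry":0.01,"rz":0,"gripper":1},
    {"dx":-1,"dy":14,"dz":3,"rx":0,"ry":0.02,"rz":0,"gripper":1},
    {"dx":-1,"dy":19,"dz":4,"rx":0,"ry":0.03,"rz":0,"gripper":1},
    {"dx":-2,"dy":24,"dz":5,"rx":0,"ry":0.035,"rz":0,"gripper":1},
    {"dx":-2,"dy":29,"dz":6,"rx":0,"ry":0.04,"rz":0,"gripper":1},
    {"dx":-2,"dy":32,"dz":7,"rx":0,"ry":0.045,"rz":0,"gripper":1},
    {"dx":-2,"dy":32,"dz":7,"rx":0,"ry":0.045,"rz":0,"gripper":1},
  ],
  force=60,
)

```text
t: 7.93
eef_pos: [0.5499, -0.0176, 0.0906]
ee_rot: [-3.142, 0.056, -2.963]
force: [-0.8, 0.3, 10.5]
width: 0.0133
gripper_force: 60.0
```

```bash
cat >> h.py <<'E'
def st():
    from station import arm
    s=arm.get_state();F=Rc.inv().apply(s['force']);p=w2case(s['eef_pos'])*1000
    print('t',round(s['t'],2),'tcp',p.round(1),'tip y',(p[1]+90).round(1),'tip z',(p[2]-17.7).round(1),'F',F.round(1),'M',np.round(s['moment'],2),'w',s['width'],'rot',s['ee_rot'].round(3))
E
python3 -c "
from h import *
st();lidfit()
C=w2case(cloud(load('side')).reshape(-1,3))*1000;c=load('side')['frame'].reshape(-1,3).astype(int)
m=(c.max(1)-c.min(1)<25)&(abs(C[:,0]-40)<12)&(C[:,1]>-35)&(C[:,1]<45)&(C[:,2]>72)&(C[:,2]<150)
q=C[m];print(len(q),[(b,np.percentile(q[abs(q[:,2]-b)<5],[5,95],axis=0).round(0).tolist()) for b in (80,90,100,110) if (abs(q[:,2]-b)<5).sum()>3])
"
```

```text
t 7.93 tcp [ 44.2 -10.8  90.6] tip y 79.2 tip z 72.9 F [-0.7  0.4 10.5] M [ 0.31  1.07 -0.01] w 0.013325788784640948 rot [-3.142  0.056 -2.963]
lid angle 0.04769702484432258 938 z at x=-.06 0.057189859755383925
83 [(80, [[40.0, -3.0, 75.0], [50.0, 42.0, 77.0]]), (90, [[35.0, 9.0, 89.0], [49.0, 12.0, 94.0]])]
```

>>> jog_arm(
  targets=[
    {"dx":0,"dy":1,"dz":0,"rx":0,"ry":0,"rz":0,"gripper":1},
    {"dx":0,"dy":2,"dz":0,"rx":0,"ry":0,"rz":0,"gripper":1},
    {"dx":0,"dy":3,"dz":0,"rx":0,"ry":0,"rz":0,"gripper":1},
    {"dx":0,"dy":4,"dz":0,"rx":0,"ry":0,"rz":0,"gripper":1},
    {"dx":0,"dy":5,"dz":0,"rx":0,"ry":0,"rz":0,"gripper":1},
    {"dx":0,"dy":6,"dz":0,"rx":0,"ry":0,"rz":0,"gripper":1},
    {"dx":0,"dy":6,"dz":0,"rx":0,"ry":0,"rz":0,"gripper":1},
    {"dx":0,"dy":6,"dz":0,"rx":0,"ry":0,"rz":0,"gripper":1},
  ],
)

```text
t: 8.65
eef_pos: [0.5488, -0.0121, 0.0906]
ee_rot: [-3.142, 0.057, -2.963]
force: [-0.5, -0.9, 10.1]
width: 0.0137
gripper_force: 60.0
```

```bash
python3 -c "
from h import *
st()"
```

```text
t 8.65 tcp [44.2 -5.3 90.6] tip y 84.7 tip z 72.9 F [-0.6 -0.8 10.1] M [-0.46  0.6   0.05] w 0.013696102298148912 rot [-3.142  0.057 -2.963]
```

>>> jog_arm(
  targets=[
    {"dx":0,"dy":0.5,"dz":0,"rx":0,"ry":0,"rz":0,"gripper":1},
    {"dx":0,"dy":1,"dz":0,"rx":0,"ry":0,"rz":0,"gripper":1},
    {"dx":0,"dy":1.5,"dz":0,"rx":0,"ry":0,"rz":0,"gripper":1},
    {"dx":0,"dy":2,"dz":0,"rx":0,"ry":0,"rz":0,"gripper":1},
    {"dx":0,"dy":2.3,"dz":0,"rx":0,"ry":0,"rz":0,"gripper":1},
    {"dx":0,"dy":2.5,"dz":0,"rx":0,"ry":0,"rz":0,"gripper":1},
    {"dx":0,"dy":2.5,"dz":0,"rx":0,"ry":0,"rz":0,"gripper":1},
    {"dx":0,"dy":2.5,"dz":0,"rx":0,"ry":0,"rz":0,"gripper":1},
  ],
)

```text
t: 9.32
eef_pos: [0.5484, -0.0103, 0.0906]
ee_rot: [-3.141, 0.057, -2.963]
force: [-0.6, -4.3, 9.4]
width: 0.0139
gripper_force: 60.0
```

```bash
python3 -c "
from h import *
st()"
```

```text
t 9.32 tcp [44.1 -3.4 90.6] tip y 86.6 tip z 72.9 F [-1.4 -4.1  9.4] M [-1.87  0.13 -0.1 ] w 0.013884169918647528 rot [-3.141  0.057 -2.963]
```

>>> jog_arm(
  targets=[
    {"dx":0,"dy":-1,"dz":0,"rx":0,"ry":0,"rz":0,"gripper":1},
    {"dx":0,"dy":-1.5,"dz":0.8,"rx":0,"ry":0,"rz":0,"gripper":1},
    {"dx":-0.4,"dy":-1.5,"dz":1.5,"rx":0,"ry":0.01,"rz":0,"gripper":1},
    {"dx":-0.4,"dy":-0.5,"dz":1.5,"rx":0,"ry":0.01,"rz":0,"gripper":1},
    {"dx":-0.4,"dy":0,"dz":1.5,"rx":0,"ry":0.01,"rz":0,"gripper":1},
    {"dx":-0.4,"dy":0.5,"dz":1.5,"rx":0,"ry":0.01,"rz":0,"gripper":1},
    {"dx":-0.4,"dy":0.7,"dz":1.5,"rx":0,"ry":0.01,"rz":0,"gripper":1},
    {"dx":-0.4,"dy":0.7,"dz":1.5,"rx":0,"ry":0.01,"rz":0,"gripper":1},
  ],
)

```text
t: 9.98
eef_pos: [0.5487, -0.0092, 0.0894]
ee_rot: [-3.141, 0.047, -2.963]
force: [-0.5, -3.0, 12.2]
width: 0.0136
gripper_force: 60.0
```

```bash
python3 -c "
from h import *
st()"
```

```text
t 9.98 tcp [44.6 -2.3 89.4] tip y 87.7 tip z 71.7 F [-1.  -2.8 12.2] M [-1.04  0.76 -0.01] w 0.013579179670095788 rot [-3.141  0.047 -2.963]
```

>>> jog_arm(
  targets=[
    {"dx":0,"dy":0.5,"dz":0,"rx":0,"ry":0,"rz":0,"gripper":1},
    {"dx":0,"dy":0.9,"dz":0,"rx":0,"ry":0,"rz":0,"gripper":1},
    {"dx":0,"dy":1.2,"dz":0,"rx":0,"ry":0,"rz":0,"gripper":1},
    {"dx":0,"dy":1.5,"dz":0,"rx":0,"ry":0,"rz":0,"gripper":1},
    {"dx":0,"dy":1.8,"dz":0,"rx":0,"ry":0,"rz":0,"gripper":1},
    {"dx":0,"dy":2,"dz":0,"rx":0,"ry":0,"rz":0,"gripper":1},
    {"dx":0,"dy":2,"dz":0,"rx":0,"ry":0,"rz":0,"gripper":1},
    {"dx":0,"dy":2,"dz":0,"rx":0,"ry":0,"rz":0,"gripper":1},
  ],
)

```text
t: 10.65
eef_pos: [0.5484, -0.0073, 0.0893]
ee_rot: [-3.141, 0.047, -2.963]
force: [-1.0, -2.8, 11.9]
width: 0.0135
gripper_force: 60.0
```

```bash
python3 -c "
from h import *
st()"
```

```text
t 10.65 tcp [44.6 -0.4 89.3] tip y 89.6 tip z 71.6 F [-1.5 -2.6 11.9] M [-1.23  0.73 -0.06] w 0.01347690992779696 rot [-3.141  0.047 -2.963]
```

>>> jog_arm(
  targets=[
    {"dx":0,"dy":0.5,"dz":0,"rx":0,"ry":0,"rz":0,"gripper":1},
    {"dx":0,"dy":1,"dz":0,"rx":0,"ry":0,"rz":0,"gripper":1},
    {"dx":0,"dy":1.5,"dz":0,"rx":0,"ry":0,"rz":0,"gripper":1},
    {"dx":0,"dy":2,"dz":0,"rx":0,"ry":0,"rz":0,"gripper":1},
    {"dx":0,"dy":2.5,"dz":0,"rx":0,"ry":0,"rz":0,"gripper":1},
    {"dx":0,"dy":2.8,"dz":0,"rx":0,"ry":0,"rz":0,"gripper":1},
    {"dx":0,"dy":3,"dz":0,"rx":0,"ry":0,"rz":0,"gripper":1},
    {"dx":0,"dy":3,"dz":0,"rx":0,"ry":0,"rz":0,"gripper":1},
  ],
)

```text
t: 11.32
eef_pos: [0.5479, -0.0044, 0.0893]
ee_rot: [-3.141, 0.047, -2.963]
force: [-1.6, -3.6, 12.1]
width: 0.0136
gripper_force: 60.0
```

```bash
python3 -c "
from h import *
st()"
```

```text
t 11.32 tcp [44.6  2.5 89.3] tip y 92.5 tip z 71.6 F [-2.2 -3.3 12.1] M [-1.45  0.64 -0.08] w 0.01357188714956601 rot [-3.141  0.047 -2.963]
```

>>> jog_arm(
  targets=[
    {"dx":0,"dy":1,"dz":0,"rx":0,"ry":0,"rz":0,"gripper":1},
    {"dx":0,"dy":2,"dz":0,"rx":0,"ry":0,"rz":0,"gripper":1},
    {"dx":0,"dy":3,"dz":0,"rx":0,"ry":0,"rz":0,"gripper":1},
    {"dx":0,"dy":4,"dz":0,"rx":0,"ry":0,"rz":0,"gripper":1},
    {"dx":0,"dy":5,"dz":0,"rx":0,"ry":0,"rz":0,"gripper":1},
    {"dx":0,"dy":6,"dz":0,"rx":0,"ry":0,"rz":0,"gripper":1},
    {"dx":0,"dy":6.5,"dz":0,"rx":0,"ry":0,"rz":0,"gripper":1},
    {"dx":0,"dy":6.5,"dz":0,"rx":0,"ry":0,"rz":0,"gripper":1},
  ],
)

```text
t: 11.98
eef_pos: [0.5467, 0.002, 0.0893]
ee_rot: [-3.141, 0.047, -2.963]
force: [0.3, -3.1, 11.6]
width: 0.0134
gripper_force: 60.0
```

```bash
python3 -c "
from h import *
st()"
```

```text
t 11.98 tcp [44.6  9.1 89.3] tip y 99.1 tip z 71.6 F [-0.2 -3.2 11.6] M [-1.42  0.57 -0.14] w 0.013372060329669868 rot [-3.141  0.047 -2.963]
```

>>> jog_arm(
  targets=[
    {"dx":0,"dy":1,"dz":0,"rx":0,"ry":0,"rz":0,"gripper":1},
    {"dx":0,"dy":2,"dz":0,"rx":0,"ry":0,"rz":0,"gripper":1},
    {"dx":0,"dy":3,"dz":0,"rx":0,"ry":0,"rz":0,"gripper":1},
    {"dx":0,"dy":4,"dz":0,"rx":0,"ry":0,"rz":0,"gripper":1},
    {"dx":0,"dy":5,"dz":0,"rx":0,"ry":0,"rz":0,"gripper":1},
    {"dx":0,"dy":6,"dz":0,"rx":0,"ry":0,"rz":0,"gripper":1},
    {"dx":0,"dy":6.5,"dz":0,"rx":0,"ry":0,"rz":0,"gripper":1},
    {"dx":0,"dy":6.5,"dz":0,"rx":0,"ry":0,"rz":0,"gripper":1},
  ],
)

```text
t: 12.65
eef_pos: [0.5456, 0.0084, 0.0893]
ee_rot: [-3.141, 0.047, -2.963]
force: [0.2, -4.2, 11.5]
width: 0.0135
gripper_force: 60.0
```

```bash
python3 -c "
from h import *
st()"
```

```text
t 12.65 tcp [44.6 15.6 89.3] tip y 105.6 tip z 71.6 F [-0.6 -4.2 11.5] M [-1.46  0.56 -0.07] w 0.013450952588401788 rot [-3.141  0.047 -2.963]
```

Near the bottom, so small steps until the force rises.

>>> jog_arm(
  targets=[
    {"dx":0,"dy":0.4,"dz":0,"rx":0,"ry":0,"rz":0,"gripper":1},
    {"dx":0,"dy":0.8,"dz":0,"rx":0,"ry":0,"rz":0,"gripper":1},
    {"dx":0,"dy":1.2,"dz":0,"rx":0,"ry":0,"rz":0,"gripper":1},
    {"dx":0,"dy":1.6,"dz":0,"rx":0,"ry":0,"rz":0,"gripper":1},
    {"dx":0,"dy":2,"dz":0,"rx":0,"ry":0,"rz":0,"gripper":1},
    {"dx":0,"dy":2.4,"dz":0,"rx":0,"ry":0,"rz":0,"gripper":1},
    {"dx":0,"dy":2.5,"dz":0,"rx":0,"ry":0,"rz":0,"gripper":1},
    {"dx":0,"dy":2.5,"dz":0,"rx":0,"ry":0,"rz":0,"gripper":1},
  ],
)

```text
t: 13.32
eef_pos: [0.5451, 0.0108, 0.0893]
ee_rot: [-3.141, 0.047, -2.963]
force: [-0.9, -4.3, 11.5]
width: 0.0133
gripper_force: 60.0
```

```bash
python3 -c "
from h import *
st()"
```

```text
t 13.32 tcp [44.6 18.  89.3] tip y 108.0 tip z 71.6 F [-1.6 -4.1 11.5] M [-1.61  0.45 -0.07] w 0.01327087366262646 rot [-3.141  0.047 -2.963]
```

>>> jog_arm(
  targets=[
    {"dx":0,"dy":0.4,"dz":0,"rx":0,"ry":0,"rz":0,"gripper":1},
    {"dx":0,"dy":0.8,"dz":0,"rx":0,"ry":0,"rz":0,"gripper":1},
    {"dx":0,"dy":1.2,"dz":0,"rx":0,"ry":0,"rz":0,"gripper":1},
    {"dx":0,"dy":1.5,"dz":0,"rx":0,"ry":0,"rz":0,"gripper":1},
    {"dx":0,"dy":1.8,"dz":0,"rx":0,"ry":0,"rz":0,"gripper":1},
    {"dx":0,"dy":2,"dz":0,"rx":0,"ry":0,"rz":0,"gripper":1},
    {"dx":0,"dy":2,"dz":0,"rx":0,"ry":0,"rz":0,"gripper":1},
    {"dx":0,"dy":2,"dz":0,"rx":0,"ry":0,"rz":0,"gripper":1},
  ],
)

```text
t: 13.98
eef_pos: [0.5449, 0.0115, 0.0894]
ee_rot: [-3.139, 0.046, -2.963]
force: [3.0, -11.5, 9.9]
width: 0.0135
gripper_force: 60.0
```

```bash
python3 -c "
from h import *
st()"
```

```text
t 13.98 tcp [44.5 18.7 89.4] tip y 108.7 tip z 71.7 F [  0.9 -11.9   9.9] M [-4.56 -0.62 -0.22] w 0.013540704231747675 rot [-3.139  0.046 -2.963]
```

It has bottomed out at 22 mm past first contact, with about 10 N. I'll ease off, let the lid rise against the sleeve, and open.

>>> jog_arm(
  targets=[
    {"dx":0,"dy":-0.4,"dz":0,"rx":0,"ry":0,"rz":0,"gripper":1},
    {"dx":0,"dy":-0.8,"dz":0,"rx":0,"ry":0,"rz":0,"gripper":1},
    {"dx":0,"dy":-0.8,"dz":-0.5,"rx":0,"ry":0,"rz":0,"gripper":1},
    {"dx":0,"dy":-0.8,"dz":-1,"rx":0,"ry":0,"rz":0,"gripper":1},
    {"dx":0,"dy":-0.8,"dz":-1.5,"rx":0,"ry":0,"rz":0,"gripper":1},
    {"dx":0,"dy":-0.8,"dz":-2,"rx":0,"ry":0,"rz":0,"gripper":1},
    {"dx":0,"dy":-0.8,"dz":-2,"rx":0,"ry":0,"rz":0,"gripper":1},
    {"dx":0,"dy":-0.8,"dz":-2,"rx":0,"ry":0,"rz":0,"gripper":1},
  ],
)

```text
t: 14.65
eef_pos: [0.5446, 0.0115, 0.09]
ee_rot: [-3.141, 0.046, -2.963]
force: [5.9, -6.0, -1.3]
width: 0.0133
gripper_force: 60.1
```

```bash
python3 -c "
from h import *
st()"
```

```text
t 14.65 tcp [44.3 18.8 90. ] tip y 108.8 tip z 72.3 F [ 4.7 -6.9 -1.3] M [-3.   -1.55 -0.11] w 0.013326108378963685 rot [-3.141  0.046 -2.963]
```

>>> jog_arm(
  targets=[
    {"dx":0,"dy":0,"dz":0,"rx":0,"ry":0,"rz":0,"gripper":0.75},
    {"dx":0,"dy":0,"dz":0,"rx":0,"ry":0,"rz":0,"gripper":0.7},
    {"dx":0,"dy":0,"dz":0,"rx":0,"ry":0,"rz":0,"gripper":0.7},
    {"dx":0,"dy":0,"dz":0,"rx":0,"ry":0,"rz":0,"gripper":0.7},
    {"dx":0,"dy":0,"dz":-5,"rx":0,"ry":0,"rz":0,"gripper":0.7},
    {"dx":0,"dy":0,"dz":-20,"rx":0,"ry":0,"rz":0,"gripper":0.7},
    {"dx":0,"dy":0,"dz":-50,"rx":0,"ry":0,"rz":0,"gripper":0.7},
    {"dx":0,"dy":0,"dz":-90,"rx":0,"ry":0,"rz":0,"gripper":0.7},
  ],
)

```text
t: 15.32
eef_pos: [0.5382, 0.0115, 0.1789]
ee_rot: [3.141, 0.04, -2.964]
force: [0.3, 0.5, 0.4]
width: 0.0265
gripper_force: 0.0
```

>>> jog_arm(
  targets=[
    {"dx":40,"dy":0,"dz":-40,"rx":0,"ry":0,"rz":0,"gripper":0.7},
    {"dx":80,"dy":-40,"dz":-40,"rx":0,"ry":0,"rz":0,"gripper":0.7},
    {"dx":100,"dy":-80,"dz":-40,"rx":0,"ry":0,"rz":0,"gripper":0.7},
    {"dx":100,"dy":-120,"dz":-40,"rx":0,"ry":0,"rz":0,"gripper":0.7},
    {"dx":100,"dy":-160,"dz":-40,"rx":0,"ry":0,"rz":0,"gripper":0.7},
    {"dx":100,"dy":-160,"dz":-40,"rx":0,"ry":0,"rz":0,"gripper":0.7},
    {"dx":100,"dy":-160,"dz":-40,"rx":0,"ry":0,"rz":0,"gripper":0.7},
    {"dx":100,"dy":-160,"dz":-40,"rx":0,"ry":0,"rz":0,"gripper":0.7},
  ],
)

```text
t: 15.98
eef_pos: [0.4681, -0.1646, 0.2156]
ee_rot: [3.141, 0.046, -2.966]
force: [-0.1, 0.3, 0.2]
width: 0.026
gripper_force: 0.0
```

```bash
python3 -c "
from h import *
st();lidfit()
for n in('top','side'):
    f=grab(n);C=w2case(cloud(f).reshape(-1,3))*1000;c=f['frame'].reshape(-1,3).astype(int)
    m=(c.max(1)-c.min(1)<25)&(C[:,0]>20)&(C[:,0]<65)&(C[:,1]>-30)&(C[:,1]<60)&(C[:,2]>100)&(C[:,2]<128)
    q=C[m];print(n,len(q),np.percentile(q,[2,50,98],axis=0).round(1) if len(q) else '')
cv2.imwrite('pics/e.png',cv2.resize(load('side')['frame'][130:260,220:390,::-1],None,fx=4,fy=4,interpolation=cv2.INTER_CUBIC))"
```

```text
t 15.98 tcp [ -62.3 -141.   215.6] tip y -51.0 tip z 197.9 F [-0.   0.3  0.2] M [-0.04  0.13 -0.02] w 0.02597136589217722 rot [ 3.141  0.046 -2.966]
lid angle 0.04548313191318429 1159 z at x=-.06 0.05704007285300974
top 31 [[ 35.9  13.6 107.7]
 [ 41.7  19.8 114.8]
 [ 47.7  26.5 119. ]]
side 42 [[ 35.8  13.6 101.6]
 [ 41.7  24.  110.1]
 [ 48.7  27.5 114.4]]
```

View pics/e.png

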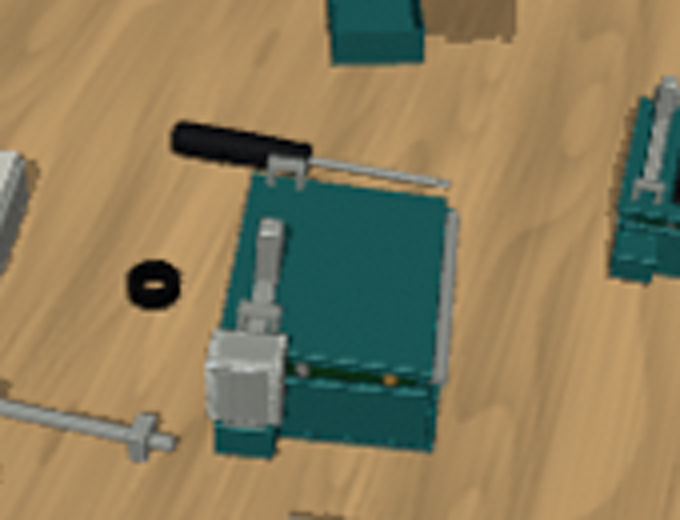

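The side crop shows the lid held down, the bolt running into the keeper at (250,330), and the other things where they were. The grip measures y≈20 in the case frame. The lid stays at about 0.05 rad, so it is latched.

```bash
python3 -c "
from station import arm
print(arm.job_done())"
```

```text
the job is handed in; nothing more can be done
None
```

The bolt is fully home: by the arm's readings it bottomed out 22 mm past the keeper's face, it holds the lid down at about 0.05 rad with the arm clear, and the job was handed in at about 16 s with no verdict returned.

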